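# Hold the overhead door's key switch on

## Task

Take the longest of the three look-alike keys from the wooden key stand and push it fully home into the lock cylinder on top of the grey switch box, rocking it a little left and right to work it past the sticky pins inside. Then turn it a quarter turn clockwise (seen from above) to its stop and keep hold of it there: the switch springs back if let go, so finish with the key still gripped and held turned. Leave the two shorter keys in the stand and do not disturb the mug, the bottle or the wrench.

Things in the scene. Friction and masses are not known exactly. Their poses are not given: they have to be found in the camera images.
- door_key_grip (a point): Longest key, the one to use (about 50 g): grasp point in its black head (10 mm thick, 32 wide, 38 high), 22 mm above the head's lower edge, 16 below its top, 68 above the blade tip. z up along the key, x across its thickness (pinch along x), y along its width; both faces alike. Its slot of the three varies; its head stands highest, 26 mm of blade showing.
- door_key_tip (a point): Middle of the lower end of the longest key's steel blade (5 mm thick, 16 wide, 46 long, square-ended, pointing straight down from the head), on the key's centre line 68 mm below the grasp point; axes as at the grasp point.
- mid_key_grip (a point): Look-alike key of middle length (blade 34 mm, 14 mm of it showing; same head), stays in the stand: point in its head 22 mm above the head's lower edge. Axes as for the longest key.
- short_key_grip (a point): Look-alike shortest key (blade 24 mm, 4 mm of it showing; same head), stays in the stand: point in its head 22 mm above the head's lower edge. Axes as for the longest key.
- key_stand: Fixed wooden block 70 x 190 x 30 mm (x, y, z), origin at the centre of its underside. Three slots in a row along its y, 55 mm apart, the middle one central, 20 mm deep, 6.5 x 17.5 mm, long side along the row. The keys stand in them blade down, up to 4 degrees loose, in any order; pull straight up to free one.
- keyhole (a point): Centre of the keyhole mouth of the brass cylinder (30 mm across), flush in the level top of the fixed grey switch box (110 x 150 mm, 85 high). z up along the cylinder axis. With joint plug at 0 the keyway's long side lies along this y: 7 x 18.5 mm, mouth bevelled 3 mm, 42 mm deep to a floor, where 4 mm of the key's blade stays outside.
- pin_upper (a point): On the cylinder axis, 16 mm below the mouth: top of a hidden sticky pin pair across the keyway; frame as keyhole. Its 7 mm passage is twisted 17 to 26 degrees clockwise (from above) from the keyway, so a straight push stops here. Press lightly (3 to 8 N) and rock the key that way, up to 32 degrees: it drops through when in line within 5 degrees.
- pin_lower (a point): The second sticky pin pair, top 34 mm below the mouth, the same but twisted 17 to 26 degrees anticlockwise. Heavy pressing may drag pins round. Once through, both pairs turn along with the key, 0.06 N m of friction each.
- plug (a joint): Turn of the brass plug with the keyway, rad, positive clockwise seen from above; 0 at the start. Stops at -0.7 and at +1.5, the quarter turn. Springs back towards 0 (0.12 N m per rad); turning the key to the stop takes about 0.3 N m. The key has some 8 degrees of play in the keyway either way, so the key itself turns that much further than the plug.
- mug: White mug, 80 mm across, 90 mm high, bystander; origin at the centre of its underside.
- oil_bottle: Grey closed bottle, 56 mm across, 130 mm high, bystander; origin at the centre of its underside.
- wrench: Steel wrench 180 mm long lying on the bench, bystander; origin under its middle.
Not all that is in view belongs to the job. Leave any orange or purple look-alike of the part that bears door_key_grip alone.

How it is judged:
By the outcome, as a careful person would: the job done as asked, in the order asked, and still so for the second after the job is handed in, while the arm keeps its last pose, push and grip.
It also fails if it takes over 61 s, if anything falls off the work surface, if the arm or the gripper's body presses on something with over 40 N, if the wrist force passes 120 N, or if a joint passes its speed limit or range.

## Robot

A 6-joint arm with a two-finger parallel gripper is mounted at the origin on the work surface. World frame = base frame: x ahead of the robot, y to its left, z up, the work surface at z = 0. Lengths are in m, angles in rad, forces in N, time in s.
With the tool pointing down it reaches from about 0.3 to 0.775 m from the base axis. Payload 14.6 kg.
Tool frame: the origin (TCP) lies midway between the tips of the shut fingers; the grasp point (between the pads) lies 19 mm behind it; z points along the fingers, y is the direction in which the jaws open and shut (so a half turn about z gives the same grasp; the last joint's range is limited). The gripper opens to 85 mm and grips with 20 to 120 N. Pads are 22 mm wide; open, the fingers measure 114 mm over their backs; the gripper's body (76 mm by 85 mm) begins 54 mm behind the grasp point. The pads swing forward as they close: fully open they stand 13 mm farther back than shut.
Start: joints at [-1.278, 0.3, 1.521, -0, 1.321, -0.067], TCP at [0.194, -0.515, 0.231] pointing down, gripper open.
Joint ranges: [-3.03, 3.03], [-0.79, 2.21], [0.23, 2.52], [-1.04, 4.18], [0, 3.07], [-2.55, 2.55]. Speed limits (rad/s): [2.22, 2.22, 2.57, 3.14, 3.14, 3.14].

## Interface

Orientations are given as a unit quaternion [w, x, y, z].
In Python, from cell import env gives the robot as it stands.
- The arm moves only by the tool move_arm, never from a script. Its argument "plan" is a list of rows, each an object of numbers: "x", "y", "z": the shift along the tool's x, y, z scaled (see below); "twist": the turn about the tool's z scaled (see below). In form: [{"x": .., "y": .., "z": .., "twist": ..}, ...]. A call has 1 to 8 rows; each row shifts and turns the pose as measured when the row begins, along the tool's axes as they then stand; what a row does not reach is not made up. The controller multiplies each number of a shift by 0.02 m and each number of a turn by 0.08 rad. A row lasts 1/12 s, in which the tool goes at most 41.7 mm and 7.16 degrees, less where a joint would pass 70% of its speed; a pose out of reach is approached as far as the arm can. A call with a number of a shift or a turn outside -1 to 1 is refused whole. A call with a gripper value outside its range is refused whole. "gripper" is the closure, from 0 (fully open) to 1 (shut), set as the call begins (left out, the last holds). The fingers move at their own pace and stop on an object; the grip force is fixed at half the most. Time passes only in rows, so rows that do not move let the fingers close. It gives the time, the measured TCP pose, the force and the opening at its end, in the units of the state.
- env.observe(): the state, without advancing time (a new reading comes with each control period).
- env.grab_frame(name): name is "scene" or "top" or "wrist"; returns the picture (384x512x3 uint8, red, green, blue); there is no depth.
- env.get_calibration(name): a dict with "camera_matrix" (3x3 intrinsics, pixels), "pose" (4x4, takes a point from camera to world coordinates). Camera axes: x right, y down, z forward; pixel columns grow to the right and rows downward; lengths in m; the calibration is good to about 2 mm. A picture is of the moment at which its call begins: read the wrist's pose just before it. get_calibration takes no time and is no camera call; for the wrist camera it gives the pose at the moment of the call.
- env.hand_in(): hands the job in, once; it reports no verdict.
The state is a dict: "t": time; "q": joint angles; "qvel": joint speeds; "joint_efforts": joint torques, N m; "eef_pos": TCP position; "tool_rot": TCP orientation; "contact_force": force on the tool from outside, world axes, zero at the start; "wrist_torque": the same for the moment, N m; "gripper_width": opening from 0.0 (shut) to 1.0 (fully open).
Only numpy, scipy, OpenCV 4.12 (cv2) and the standard library are available. Lean on these libraries where they do the work, as an engineer would, in place of code of your own. Each camera call takes 0.05 s, during which the arm holds its last target.

## Working session

There is one attempt and no reset: what is moved stays moved. The work goes in short steps, Python scripts to look and compute and a tool call to move; the robot and the scene stay as the last step left them, time stands still between calls to the robot, and variables do not carry over. Pictures are saved under pics/ and viewed, and the job is handed in when it is done.

Besides the shell and the picture viewer there is one more tool, called after "Call:" as a command line: name --argument value ..., lists and objects as JSON in quotes. move_arm: Moves the arm, as the interface text tells. Its arguments: {"type":"object","properties":{"plan":{"type":"array","items":{"type":"object","properties":{"x":{"type":"number"},"y":{"type":"number"},"z":{"type":"number"},"twist":{"type":"number"}}}},"gripper":{"type":"number"}},"required":["plan"]}

```bash
mkdir -p pics; ls; cat > h.py <<'E'
import numpy as np,cv2
from cell import env
def snap(n,f):
    im=env.grab_frame(n); cv2.imwrite('pics/'+f,cv2.cvtColor(im,cv2.COLOR_RGB2BGR)); return im
def proj(n,P,cal=None):
    c=cal or env.get_calibration(n);T=np.linalg.inv(np.array(c['pose']));p=(T[:3,:3]@np.array(P).T).T+T[:3,3]
    k=np.array(c['camera_matrix']);u=(k@p.T).T;return u[:,:2]/u[:,2:]
def ray(n,uv,z,cal=None):
    c=cal or env.get_calibration(n);T=np.array(c['pose']);d=T[:3,:3]@np.linalg.inv(np.array(c['camera_matrix']))@np.array([*uv,1.]);o=T[:3,3]
    return o+d*(z-o[2])/d[2]
def crop(src,dst,x0,y0,w,h,s):
    im=cv2.imread('pics/'+src)[y0:y0+h,x0:x0+w]; cv2.imwrite('pics/'+dst,cv2.resize(im,None,fx=s,fy=s,interpolation=cv2.INTER_CUBIC))
E
python3 - <<'E'
from h import *
for n in ['scene','top','wrist']:
    snap(n,n+'0.png');c=env.get_calibration(n);print(n,np.round(c['camera_matrix'],1).tolist(),np.round(c['pose'],3).tolist())
print(env.observe())
E
```

```text
pics
scene [[385.3, 0.0, 252.9], [0.0, 385.3, 192.6], [0.0, 0.0, 1.0]] [[0.618, 0.469, -0.631, 1.308], [0.786, -0.379, 0.489, -0.571], [-0.01, -0.798, -0.603, 0.788], [0.0, 0.0, 0.0, 1.0]]
top [[406.1, 0.0, 252.7], [0.0, 406.1, 196.6], [0.0, 0.0, 1.0]] [[-0.006, -0.99, 0.141, 0.427], [-1.0, 0.006, -0.002, -0.001], [0.001, -0.141, -0.99, 1.184], [0.0, 0.0, 0.0, 1.0]]
wrist [[318.3, 0.0, 258.6], [0.0, 318.3, 193.5], [0.0, 0.0, 1.0]] [[0.352, -0.9, -0.256, 0.26], [-0.936, -0.338, -0.096, -0.49], [-0.0, 0.273, -0.962, 0.373], [0.0, 0.0, 0.0, 1.0]]
{'t': 0.15, 'q': array([-1.27759339e+00,  3.00360912e-01,  1.52142132e+00,  2.79561547e-05,
        1.32069857e+00, -6.66051709e-02]), 'qvel': array([-0.00113513, -0.00246698, -0.00096989, -0.00095001, -0.00102819,
       -0.0013563 ]), 'joint_efforts': array([ 5.15804029e-03, -5.43654943e+01, -3.61881602e+01,  7.18343017e-05,
        3.16502497e-03,  9.78182015e-05]), 'eef_pos': array([ 0.19360348, -0.51461655,  0.23084935]), 'tool_rot': array([-4.42754540e-04,  9.83861389e-01,  1.78931747e-01, -3.67503066e-05]), 'contact_force': array([ 0.10558231, -0.48158394, -0.49110186]), 'wrist_torque': array([ 0.02008568, -0.02255117, -0.05008963]), 'gripper_width': 1.0014426142304618}
```

View pics/scene0.png

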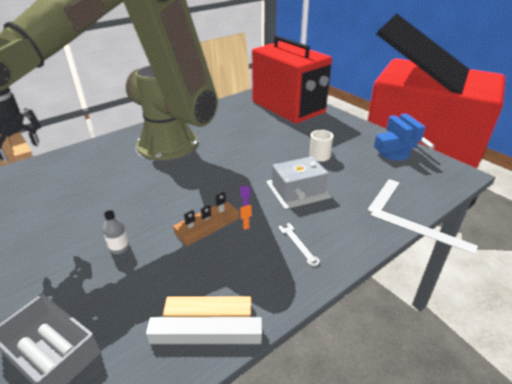

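View pics/top0.png

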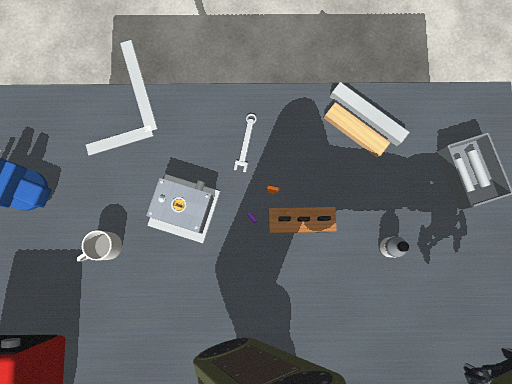

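View pics/wrist0.png

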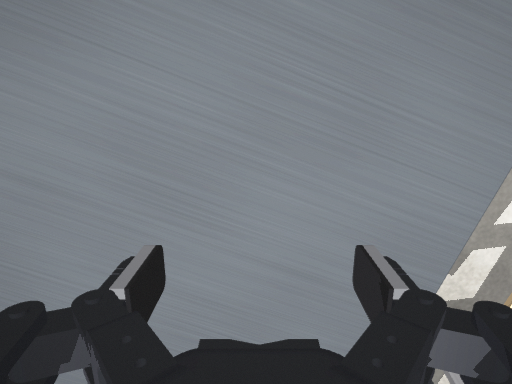

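```bash
python3 - <<'E'
from h import *
crop('scene0.png','s1.png',165,150,180,120,4.4)
crop('top0.png','t1.png',230,170,130,80,6)
crop('top0.png','t2.png',140,150,90,100,6)
for n,u,z in [('s',(285,219),.09),('m',(304,219),.09),('e',(325,219),.09),('lock',(178,205),.085)]: print(n,ray('top',u,z).round(3))
E
```

```text
s [ 0.521 -0.09   0.09 ]
m [ 0.521 -0.141  0.09 ]
e [ 0.521 -0.198  0.09 ]
lock [0.562 0.201 0.085]
```

View pics/s1.png

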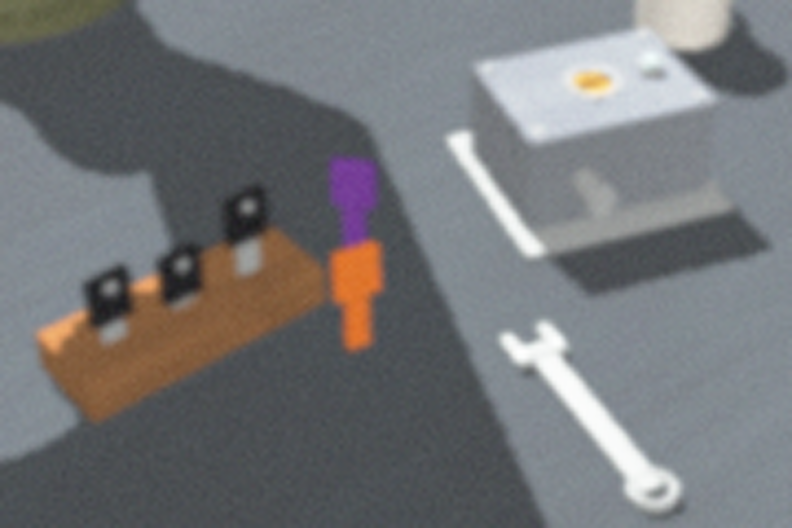

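View pics/t1.png

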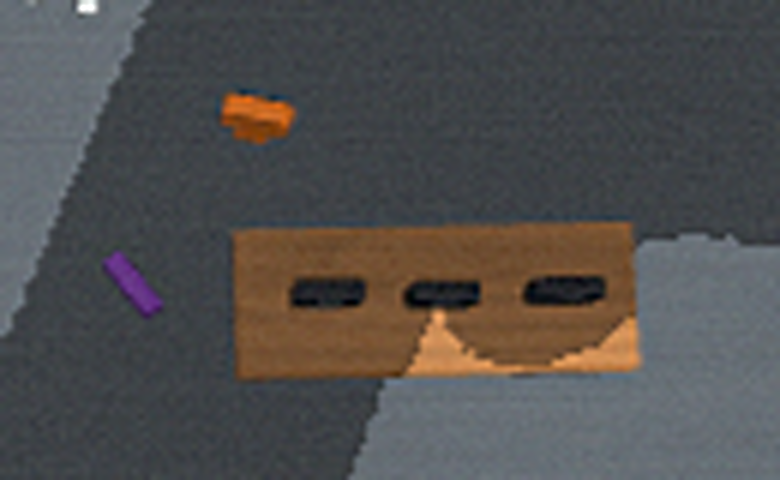

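View pics/t2.png

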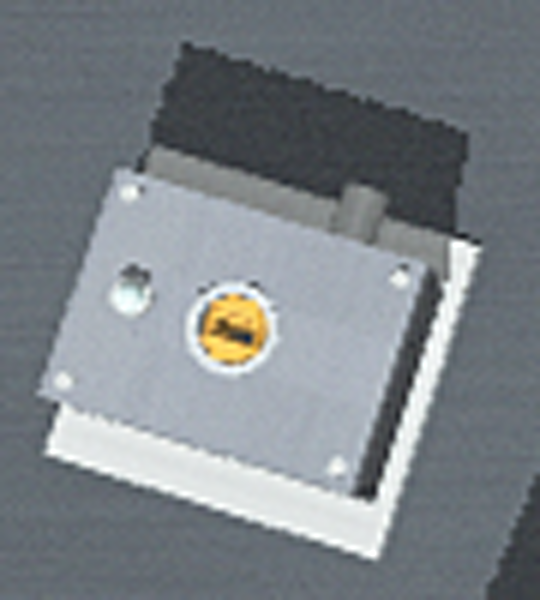

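Candidates for the long key are the black heads at scene (189,218), (206,212) and (220,200). The purple one at (245,195) and the orange one at (246,215) are decoys. The head at (220,200) stands highest with the most blade showing, so it is the left slot in the top view at (285,219).

```bash
cat >> h.py <<'E'
from scipy.spatial.transform import Rotation as R
def pose():
    s=env.observe();w,x,y,z=s['tool_rot'];return s,np.array(s['eef_pos']),R.from_quat([x,y,z,w]).as_matrix()
def go(target,ydir=None):
    s,p,M=pose();d=M.T@(np.array(target)-p)
    print('t',round(s['t'],2),'p',p.round(4),'q',s['q'].round(2),'units',(d/.02).round(3),'tilt',M[:,2].round(4))
    a=np.degrees(np.arctan2(M[1,1],M[0,1]));print('tooly ang',a.round(2))
    if ydir is not None: print('twist units',(-(np.radians((ydir-a+180)%360-180))/.08).round(2))
E
python3 - <<'E'
from h import *
go([.521,-.09,.231],0)
print(proj('scene',[[.521,-.09,.094],[.521,-.09,.03],[.521,-.141,.03],[.521,-.198,.03]]).round())
E
```

```text
t 0.15 p [ 0.1936 -0.5146  0.2308] q [-1.28  0.3   1.52  0.    1.32 -0.07] units [ 2.2797e+01 -1.4108e+01  7.0000e-03] tilt [-2.e-04  9.e-04 -1.e+00]
tooly ang -69.38
twist units -15.14
[[219. 193.]
 [220. 210.]
 [206. 217.]
 [190. 225.]]
```

Call:
move_arm --plan '[{"x": 1, "y": -0.62}, {"x": 1, "y": -0.62}, {"x": 1, "y": -0.62}, {"x": 1, "y": -0.62}, {"x": 1, "y": -0.62}, {"x": 1, "y": -0.62}, {"x": 1, "y": -0.62}, {"x": 1, "y": -0.62}]'

```text
invalid input
```

Call:
move_arm --plan '[{"x": 1, "y": -0.62}, {"x": 1, "y": -0.62}, {"x": 1, "y": -0.62}, {"x": 1, "y": -0.62}, {"x": 1, "y": -0.62}, {"x": 1, "y": -0.62}, {"x": 1, "y": -0.62}, {"x": 1, "y": -0.62}]'

```text
invalid input
```

```bash
python3 - <<'E'
from h import *
go([.521,-.09,.231],0)
E
```

```text
t 0.15 p [ 0.1936 -0.5146  0.2308] q [-1.28  0.3   1.52  0.    1.32 -0.07] units [ 2.2797e+01 -1.4108e+01  7.0000e-03] tilt [-2.e-04  9.e-04 -1.e+00]
tooly ang -69.38
twist units -15.14
```

Call:
move_arm --plan '[{"x": 1.0, "y": -0.62, "z": 0.0, "twist": 0.0}, {"x": 1.0, "y": -0.62, "z": 0.0, "twist": 0.0}, {"x": 1.0, "y": -0.62, "z": 0.0, "twist": 0.0}, {"x": 1.0, "y": -0.62, "z": 0.0, "twist": 0.0}, {"x": 1.0, "y": -0.62, "z": 0.0, "twist": 0.0}, {"x": 1.0, "y": -0.62, "z": 0.0, "twist": 0.0}, {"x": 1.0, "y": -0.62, "z": 0.0, "twist": 0.0}, {"x": 1.0, "y": -0.62, "z": 0.0, "twist": 0.0}]'

```text
t: 0.82
eef_pos: [0.3099, -0.361, 0.2285]
tool_rot: [-0.002, 0.984, 0.176, -0.001]
contact_force: [0.5, 0.1, 0.0]
gripper_width: 1.001
```

Call:
move_arm --plan '[{"x": 1.0, "y": -0.62, "z": 0.0, "twist": 0.0}, {"x": 1.0, "y": -0.62, "z": 0.0, "twist": 0.0}, {"x": 1.0, "y": -0.62, "z": 0.0, "twist": 0.0}, {"x": 1.0, "y": -0.62, "z": 0.0, "twist": 0.0}, {"x": 1.0, "y": -0.62, "z": 0.0, "twist": 0.0}, {"x": 1.0, "y": -0.62, "z": 0.0, "twist": 0.0}, {"x": 1.0, "y": -0.62, "z": 0.0, "twist": 0.0}, {"x": 1.0, "y": -0.62, "z": 0.0, "twist": 0.0}]'

```text
t: 1.48
eef_pos: [0.4297, -0.2036, 0.228]
tool_rot: [-0.003, 0.984, 0.176, -0.001]
contact_force: [0.7, -1.1, -0.5]
gripper_width: 0.992
```

Call:
move_arm --plan '[{"x": 0.0, "y": 0.0, "z": 0.0, "twist": -1.0}, {"x": 0.0, "y": 0.0, "z": 0.0, "twist": -1.0}, {"x": 0.0, "y": 0.0, "z": 0.0, "twist": -1.0}, {"x": 0.0, "y": 0.0, "z": 0.0, "twist": -1.0}, {"x": 0.0, "y": 0.0, "z": 0.0, "twist": -1.0}, {"x": 0.0, "y": 0.0, "z": 0.0, "twist": -1.0}, {"x": 0.0, "y": 0.0, "z": 0.0, "twist": -1.0}, {"x": 0.0, "y": 0.0, "z": 0.0, "twist": -1.0}]'

```text
t: 2.15
eef_pos: [0.4318, -0.1986, 0.2265]
tool_rot: [-0.005, 0.871, 0.491, -0.001]
contact_force: [0.0, 0.1, -0.2]
gripper_width: 1.002
```

Call:
move_arm --plan '[{"x": 0.0, "y": 0.0, "z": 0.0, "twist": -1.0}, {"x": 0.0, "y": 0.0, "z": 0.0, "twist": -1.0}, {"x": 0.0, "y": 0.0, "z": 0.0, "twist": -1.0}, {"x": 0.0, "y": 0.0, "z": 0.0, "twist": -1.0}, {"x": 0.0, "y": 0.0, "z": 0.0, "twist": -1.0}, {"x": 0.0, "y": 0.0, "z": 0.0, "twist": -1.0}, {"x": 0.0, "y": 0.0, "z": 0.0, "twist": -1.0}]'

```text
t: 2.73
eef_pos: [0.4311, -0.1982, 0.2251]
tool_rot: [-0.007, 0.691, 0.723, 0.0]
contact_force: [-0.2, 0.2, -1.0]
gripper_width: 0.999
```

```bash
python3 - <<'E'
from h import *
go([.521,-.09,.21],0)
E
```

```text
t 2.73 p [ 0.4311 -0.1982  0.2251] q [-0.51  0.14  1.73  0.    1.28 -0.56] units [5.197 4.736 0.765] tilt [-0.0094  0.0094 -0.9999]
tooly ang 2.54
twist units 0.55
```

Call:
move_arm --plan '[{"x": 1.0, "y": 0.95, "z": 0.1, "twist": 0.3}, {"x": 1.0, "y": 0.95, "z": 0.1, "twist": 0.3}, {"x": 1.0, "y": 0.95, "z": 0.1, "twist": 0.0}, {"x": 1.0, "y": 0.9, "z": 0.1, "twist": 0.0}, {"x": 1.0, "y": 0.8, "z": 0.1, "twist": 0.0}]'

```text
t: 3.15
eef_pos: [0.5216, -0.0959, 0.2148]
tool_rot: [-0.007, 0.708, 0.706, -0.0]
contact_force: [0.7, -0.0, 0.4]
gripper_width: 0.999
```

```bash
python3 - <<'E'
from h import *
go([.521,-.09,.2],0)
snap('wrist','w1.png')
c=env.get_calibration('wrist');np.save('cw1.npy',c['pose'])
snap('scene','s2.png');crop('s2.png','s2c.png',165,150,120,100,5)
E
```

```text
t 3.15 p [ 0.5216 -0.0959  0.2148] q [-0.25  0.28  1.59  0.01  1.29 -0.25] units [ 0.288 -0.025  0.742] tilt [-0.0098  0.0088 -0.9999]
tooly ang -0.22
twist units -0.05
```

View pics/w1.png

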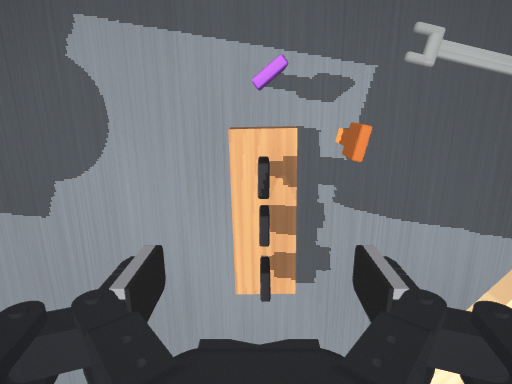

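View pics/s2c.png

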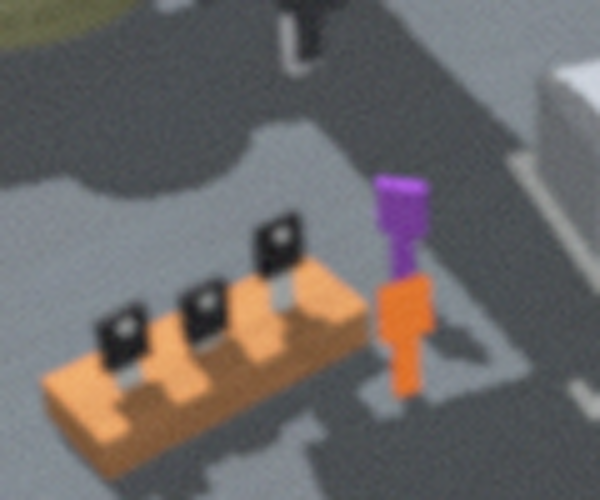

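```bash
crop=1; python3 - <<'E'
from h import *
crop('w1.png','w1c.png',220,110,100,200,3)
c=env.get_calibration('wrist')
print('tcp px',proj('wrist',[[.5216,-.0959,.2148],[.5216,-.0959,.094]]).round())
for u in [(263,157),(263,197),(264,177)]: print(ray('wrist',u,.092).round(4))
E
```

```text
tcp px [[256. 254.]
 [258. 191.]]
[ 0.5256 -0.0669  0.092 ]
[ 0.5257 -0.1018  0.092 ]
[ 0.5265 -0.0841  0.092 ]
```

View pics/w1c.png

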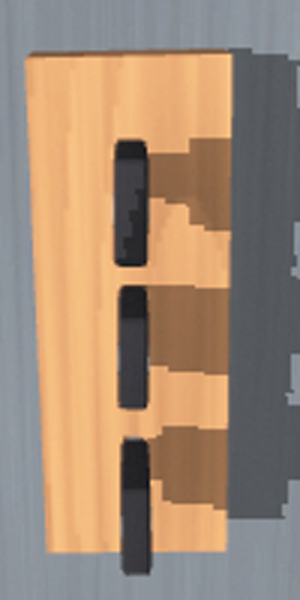

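The far key, crop (131,210) and wrist px (264,180), shows the most blade and is the longest. I'll partly close the gripper and go down above it.

```bash
python3 - <<'E'
from h import *
k=ray('wrist',(263.7,180.5),.094);print(k)
go([k[0],k[1],.115],0)
E
```

```text
[ 0.52624036 -0.08668524  0.094     ]
t 3.25 p [ 0.5221 -0.0945  0.2142] q [-0.25  0.28  1.59  0.01  1.29 -0.25] units [0.345 0.261 4.963] tilt [-0.0106  0.0094 -0.9999]
tooly ang -0.04
twist units -0.01
```

Call:
move_arm --plan '[{"x": 0.1, "y": 0.1, "z": 1.0, "twist": 0.0}, {"x": 0.1, "y": 0.1, "z": 1.0, "twist": 0.0}, {"x": 0.1, "y": 0.1, "z": 1.0, "twist": 0.0}, {"x": 0.0, "y": 0.0, "z": 1.0, "twist": 0.0}, {"x": 0.0, "y": 0.0, "z": 0.7, "twist": 0.0}]' --gripper 0.5

```text
t: 3.67
eef_pos: [0.5281, -0.0879, 0.1193]
tool_rot: [-0.005, 0.707, 0.708, 0.001]
contact_force: [-0.4, -0.5, -0.5]
gripper_width: 0.503
```

```bash
python3 - <<'E'
from h import *
go([.5262,-.0867,.059],0)
snap('wrist','w2.png')
print(proj('wrist',[[.5262,-.0867,.094]]))
E
```

```text
t 3.67 p [ 0.5281 -0.0879  0.1193] q [-0.24  0.39  1.68  0.01  1.08 -0.24] units [ 0.039 -0.079  3.018] tilt [-0.0056  0.0076 -1.    ]
tooly ang 0.08
twist units 0.02
[[255.62787495 231.54850415]]
```

View pics/w2.png

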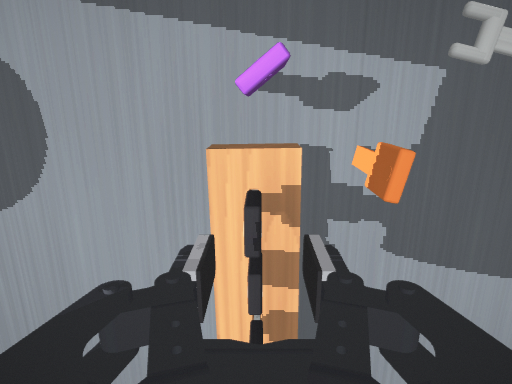

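```bash
python3 - <<'E'
from h import *
crop('w2.png','w2c.png',195,135,120,130,5)
for u in [(253,200),(253,256)]: print(u,ray('wrist',u,.094))
E
```

```text
(253, 200) [ 0.52479773 -0.06826641  0.094     ]
(253, 256) [ 0.5246707  -0.10173248  0.094     ]
```

View pics/w2c.png

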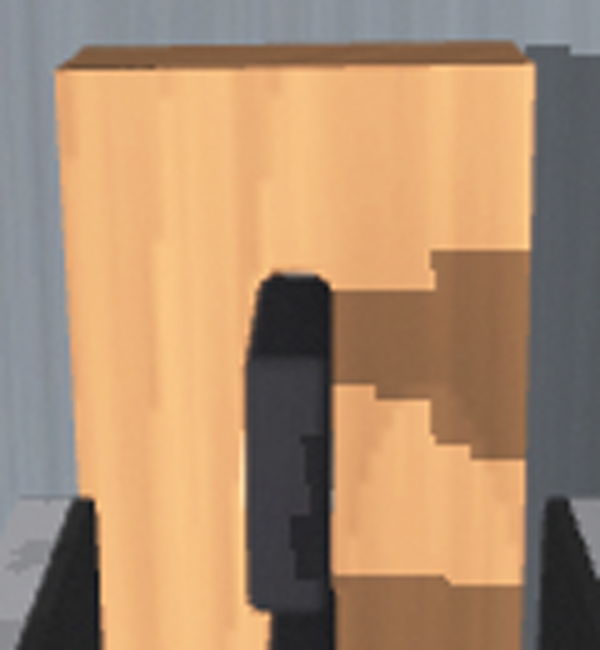

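Call:
move_arm --plan '[{"x": 0.0, "y": -0.18, "z": 0.2, "twist": 0.0}, {"x": 0.0, "y": 0.0, "z": 0.8, "twist": 0.0}, {"x": 0.0, "y": 0.0, "z": 1.0, "twist": 0.0}, {"x": 0.0, "y": 0.0, "z": 0.8, "twist": 0.0}]'

```text
t: 4.05
eef_pos: [0.5234, -0.089, 0.0632]
tool_rot: [-0.004, 0.707, 0.707, 0.001]
contact_force: [0.5, -0.6, -0.2]
gripper_width: 0.501
```

```bash
python3 - <<'E'
from h import *
go([.5245,-.0867,.059],0)
snap('wrist','w3.png')
E
```

```text
t 4.05 p [ 0.5234 -0.089   0.0632] q [-0.24  0.46  1.72  0.01  0.96 -0.24] units [0.113 0.054 0.212] tilt [-0.0037  0.0069 -1.    ]
tooly ang 0.02
twist units 0.0
```

View pics/w3.png

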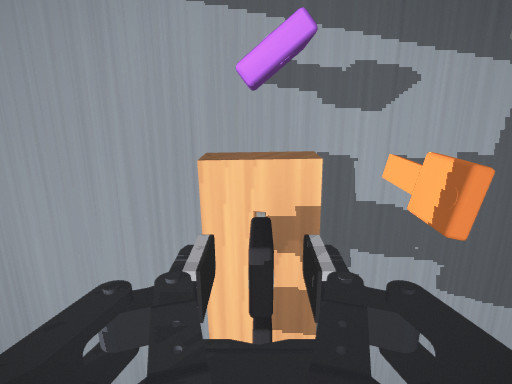

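Call:
move_arm --plan '[{"x": 0.11, "y": 0.05, "z": 0.2, "twist": 0.0}, {"x": 0.0, "y": 0.0, "z": 0.0, "twist": 0.0}]'

```text
t: 4.27
eef_pos: [0.5229, -0.0868, 0.0571]
tool_rot: [-0.006, 0.707, 0.707, 0.0]
contact_force: [-0.2, -0.2, 0.4]
gripper_width: 0.503
```

Call:
move_arm --plan '[{"x": 0.0, "y": 0.0, "z": 0.0, "twist": 0.0}, {"x": 0.0, "y": 0.0, "z": 0.0, "twist": 0.0}, {"x": 0.0, "y": 0.0, "z": 0.0, "twist": 0.0}, {"x": 0.0, "y": 0.0, "z": 0.0, "twist": 0.0}, {"x": 0.0, "y": 0.0, "z": 0.0, "twist": 0.0}]' --gripper 1.0

```text
t: 4.68
eef_pos: [0.5245, -0.0873, 0.0612]
tool_rot: [-0.003, 0.707, 0.707, 0.001]
contact_force: [1.2, 0.9, 0.0]
gripper_width: 0.106
```

```bash
python3 - <<'E'
from h import *
go([.5245,-.0867,.059],0)
print(env.observe()['contact_force'],env.observe()['wrist_torque'])
snap('wrist','w4.png')
crop('w4.png','w4c.png',180,140,160,160,5)
E
```

```text
t 4.68 p [ 0.5245 -0.0873  0.0612] q [-0.24  0.47  1.72  0.01  0.95 -0.24] units [0.03  0.001 0.11 ] tilt [-0.0025  0.0066 -1.    ]
tooly ang -0.02
twist units -0.0
[1.2141847  0.86741141 0.02068844] [0.00128013 0.02049741 0.00020947]
```

View pics/w4c.png

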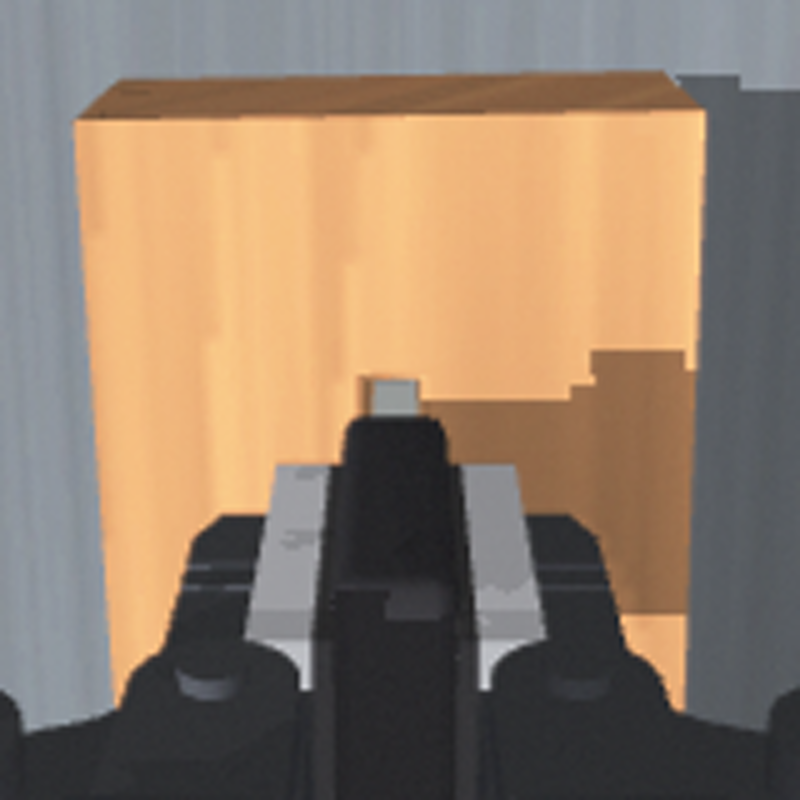

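Call:
move_arm --plan '[{"x": 0.0, "y": 0.0, "z": -0.4, "twist": 0.0}, {"x": 0.0, "y": 0.0, "z": -0.7, "twist": 0.0}, {"x": 0.0, "y": 0.0, "z": -1.0, "twist": 0.0}, {"x": 0.0, "y": 0.0, "z": -1.0, "twist": 0.0}, {"x": 0.0, "y": 0.0, "z": -1.0, "twist": 0.0}, {"x": 0.0, "y": 0.0, "z": -1.0, "twist": 0.0}, {"x": 0.0, "y": 0.0, "z": -0.5, "twist": 0.0}]'

```text
t: 5.32
eef_pos: [0.5236, -0.0878, 0.1791]
tool_rot: [-0.005, 0.707, 0.707, 0.001]
contact_force: [0.9, -0.2, -1.3]
gripper_width: 0.107
```

```bash
python3 - <<'E'
from h import *
go([.562,.201,.17],-16.6)
print(env.observe()['contact_force'],env.observe()['gripper_width'])
snap('wrist','w5.png')
snap('scene','s5.png');crop('s5.png','s5c.png',165,110,140,120,5)
snap('top','t5.png');crop('t5.png','t5c.png',140,150,90,90,8)
E
```

```text
t 5.32 p [ 0.5236 -0.0878  0.1791] q [-0.24  0.31  1.63  0.01  1.21 -0.24] units [14.436  1.917  0.55 ] tilt [-0.0059  0.0075 -1.    ]
tooly ang -0.01
twist units 3.62
[ 0.92931318 -0.15295075 -1.25778169] 0.10651091718420697
```

View pics/w5.png

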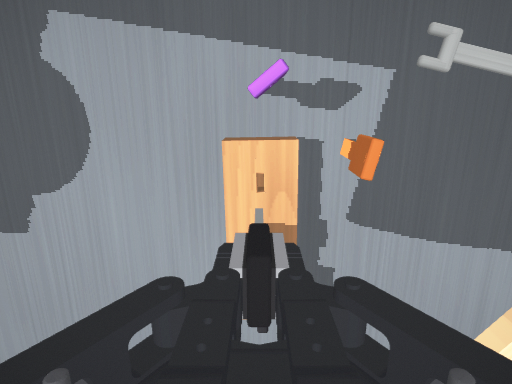

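View pics/s5c.png

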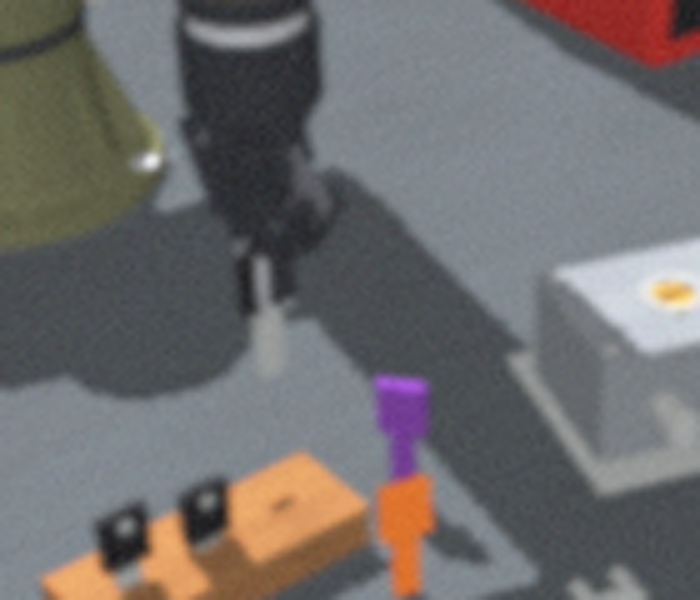

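View pics/t5c.png

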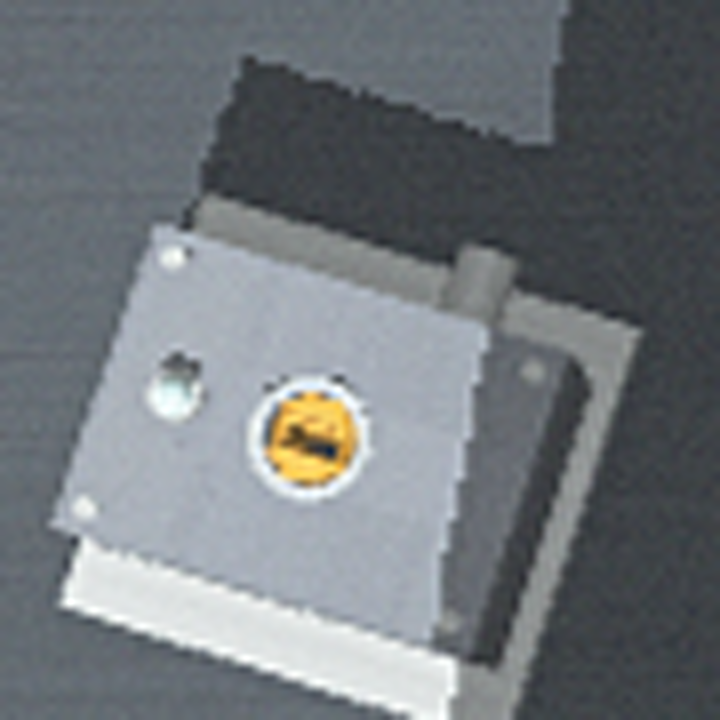

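Call:
move_arm --plan '[{"x": 0.6, "y": 0.11, "z": 0.0, "twist": 0.0}, {"x": 1.0, "y": 0.11, "z": 0.0, "twist": 0.0}, {"x": 1.0, "y": 0.11, "z": 0.0, "twist": 0.0}, {"x": 1.0, "y": 0.11, "z": 0.0, "twist": 0.0}, {"x": 1.0, "y": 0.11, "z": 0.0, "twist": 0.0}, {"x": 1.0, "y": 0.11, "z": 0.0, "twist": 0.0}, {"x": 1.0, "y": 0.11, "z": 0.0, "twist": 0.0}, {"x": 1.0, "y": 0.11, "z": 0.0, "twist": 0.0}]'

```text
t: 6.13
eef_pos: [0.5372, 0.072, 0.1655]
tool_rot: [-0.012, 0.709, 0.705, -0.006]
contact_force: [0.6, -0.7, -0.7]
gripper_width: 0.103
```

Call:
move_arm --plan '[{"x": 1.0, "y": 0.11, "z": 0.0, "twist": 0.0}, {"x": 1.0, "y": 0.11, "z": 0.0, "twist": 0.0}, {"x": 1.0, "y": 0.11, "z": 0.0, "twist": 0.0}, {"x": 0.8, "y": 0.11, "z": 0.0, "twist": 0.0}, {"x": 0.4, "y": 0.0, "z": 0.0, "twist": 0.9}, {"x": 0.0, "y": 0.0, "z": 0.0, "twist": 0.9}, {"x": 0.0, "y": 0.0, "z": 0.0, "twist": 0.9}, {"x": 0.0, "y": 0.0, "z": 0.0, "twist": 0.9}]'

```text
t: 6.8
eef_pos: [0.5401, 0.1699, 0.1519]
tool_rot: [-0.016, 0.803, 0.595, -0.017]
contact_force: [-0.2, -0.6, -0.2]
gripper_width: 0.11
```

```bash
python3 - <<'E'
from h import *
go([.562,.201,.17],-16.6)
snap('wrist','w6.png')
np.save('cw6.npy',env.get_calibration('wrist')['pose'])
crop('w6.png','w6c.png',180,110,160,160,5)
crop('w5.png','w5c.png',210,160,100,100,6)
E
```

```text
t 6.8 p [0.5401 0.1699 0.1519] q [0.23 0.43 1.53 0.02 1.22 0.52] units [ 1.801  0.553 -0.946] tilt [-0.0462  0.006  -0.9989]
tooly ang -16.98
twist units -0.08
```

View pics/w6.png

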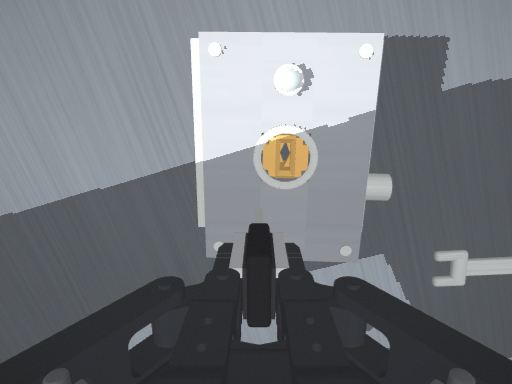

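View pics/w6c.png

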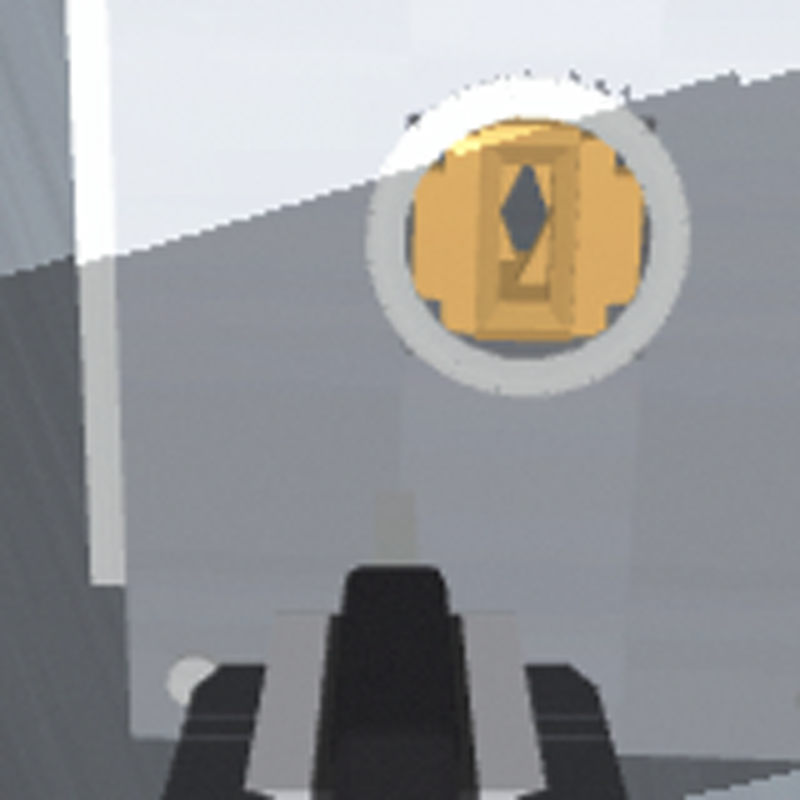

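View pics/w5c.png

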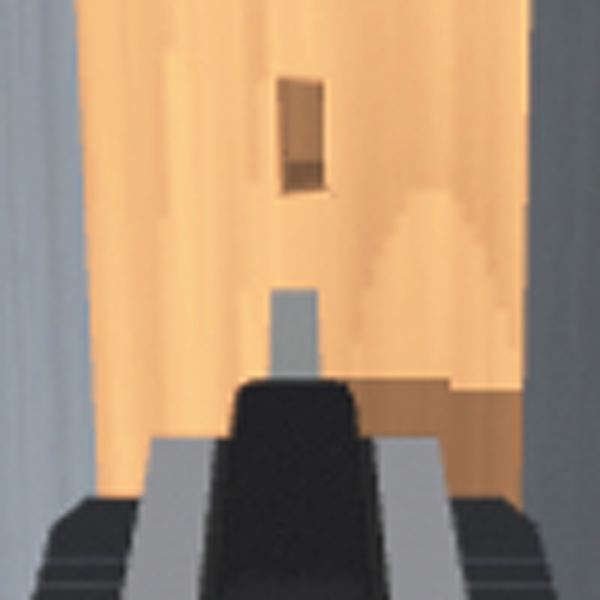

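Call:
move_arm --plan '[{"x": 0.0, "y": -1.0, "z": 0.0, "twist": 0.0}, {"x": 0.0, "y": -1.0, "z": 0.0, "twist": 0.0}, {"x": 0.0, "y": -1.0, "z": 0.0, "twist": 0.0}]'

```text
t: 7.1
eef_pos: [0.4811, 0.1881, 0.1498]
tool_rot: [-0.017, 0.805, 0.593, -0.02]
contact_force: [0.5, 0.3, -0.3]
gripper_width: 0.105
```

```bash
python3 - <<'E'
from h import *
go([.562,.201,.17],-16.6);print(pose()[0]['qvel'].round(3))
E
```

```text
t 7.1 p [0.4811 0.1881 0.1498] q [0.29 0.33 1.68 0.02 1.18 0.58] units [ 1.802  3.617 -1.221] tilt [-0.0527  0.0041 -0.9986]
tooly ang -17.21
twist units -0.13
[ 0.267 -0.403  0.571  0.016 -0.139  0.241]
```

Call:
move_arm --plan '[{"x": 0.0, "y": 0.0, "z": 0.0, "twist": 0.0}, {"x": 0.0, "y": 0.0, "z": 0.0, "twist": 0.0}]'

```text
t: 7.27
eef_pos: [0.4775, 0.1895, 0.148]
tool_rot: [-0.018, 0.803, 0.595, -0.022]
contact_force: [0.6, -0.3, -0.5]
gripper_width: 0.105
```

```bash
python3 - <<'E'
from h import *
go([.562,.201,.17],-16.6);print(pose()[0]['qvel'].round(3))
E
```

```text
t 7.27 p [0.4775 0.1895 0.148 ] q [0.3  0.33 1.68 0.02 1.18 0.58] units [ 1.76   3.808 -1.335] tilt [-0.0564  0.0031 -0.9984]
tooly ang -16.91
twist units -0.07
[ 0.025 -0.011  0.04   0.004 -0.007 -0.002]
```

Call:
move_arm --plan '[{"x": 0.0, "y": 0.0, "z": -1.0, "twist": 0.0}, {"x": 0.0, "y": 0.0, "z": -1.0, "twist": 0.0}, {"x": 0.0, "y": 0.0, "z": -1.0, "twist": 0.0}]'

```text
t: 7.52
eef_pos: [0.4795, 0.1891, 0.2036]
tool_rot: [-0.02, 0.802, 0.597, -0.027]
contact_force: [-0.2, 0.1, -0.2]
gripper_width: 0.108
```

```bash
python3 - <<'E'
from h import *
go([.562,.201,.17],-16.6);print(pose()[0]['q'].round(4))
E
```

```text
t 7.52 p [0.4795 0.1891 0.2036] q [0.3  0.28 1.61 0.02 1.31 0.58] units [1.782 3.882 1.4  ] tilt [-6.700e-02 -2.000e-04 -9.978e-01]
tooly ang -16.7
twist units -0.02
[0.2954 0.282  1.6116 0.0199 1.3122 0.5805]
```

Call:
move_arm --plan '[{"x": 0.0, "y": 1.0, "z": 0.0, "twist": 0.0}, {"x": 0.0, "y": 1.0, "z": 0.0, "twist": 0.0}, {"x": 0.0, "y": 1.0, "z": 0.0, "twist": 0.0}, {"x": 0.0, "y": 1.0, "z": 0.0, "twist": 0.0}]'

```text
t: 7.85
eef_pos: [0.5599, 0.1669, 0.2021]
tool_rot: [-0.019, 0.8, 0.6, -0.024]
contact_force: [0.9, 0.1, -0.2]
gripper_width: 0.109
```

```bash
python3 - <<'E'
from h import *
go([.562,.201,.17],-16.6);print(pose()[0]['q'].round(4))
E
```

```text
t 7.85 p [0.5599 0.1669 0.2021] q [0.22 0.43 1.41 0.02 1.36 0.5 ] units [ 1.69  -0.28   1.599] tilt [-0.0616  0.0014 -0.9981]
tooly ang -16.32
twist units 0.06
[0.2209 0.4319 1.4118 0.0152 1.3578 0.5016]
```

Call:
move_arm --plan '[{"x": 0.0, "y": 0.0, "z": 0.0, "twist": 0.0}, {"x": 0.0, "y": 0.0, "z": 0.0, "twist": 0.0}, {"x": 0.0, "y": 0.0, "z": 0.0, "twist": 0.0}, {"x": 0.0, "y": 0.0, "z": 0.0, "twist": 0.0}]'

```text
t: 8.18
eef_pos: [0.5628, 0.1652, 0.1984]
tool_rot: [-0.02, 0.8, 0.599, -0.026]
contact_force: [-0.2, -0.6, -1.4]
gripper_width: 0.108
```

```bash
python3 - <<'E'
from h import *
go([.562,.201,.17],-16.6);print(pose()[0]['q'].round(4))
E
```

```text
t 8.18 p [0.5628 0.1652 0.1984] q [0.22 0.44 1.41 0.01 1.36 0.5 ] units [ 1.731 -0.45   1.418] tilt [-6.540e-02  4.000e-04 -9.979e-01]
tooly ang -16.33
twist units 0.06
[0.2171 0.4424 1.4059 0.0148 1.3571 0.4979]
```

```bash
cat >> h.py <<'E'
def camtool():
    s,p,M=pose();T=np.array(env.get_calibration('wrist')['pose']);K=np.array(env.get_calibration('wrist')['camera_matrix'])
    return M.T@T[:3,:3],M.T@(T[:3,3]-p),K
def toolray(uv,z):
    Rc,o,K=camtool();d=Rc@np.linalg.inv(K)@np.array([*uv,1.]);return o+d*(z-o[2])/d[2]
E
python3 - <<'E'
from h import *
Rc,o,K=camtool();print(o.round(4),Rc.round(3).tolist())
print('tip front edge tool',toolray((259.1,208.2),.051).round(4))
print('head top front, front face bottom edge', toolray((259,224),.051-.046).round(4))
C=np.load('cw6.npy');k=ray('wrist',(285.6,157.4),.085,{'camera_matrix':K,'pose':C});print('keyhole',k.round(4))
# stand slot from w5 in tool frame then
# pose at w5: tilt ~ -.0059,.0075 at p .5236,-.0878,.1791 ; slot mouth z=.03
d=Rc@np.linalg.inv(K)@np.array([260.2,182.3,1]);pt=o+d*((.1791-.03)-o[2])/d[2];print('slot in tool at w5',pt.round(4))
go([k[0],k[1],.17],-16.6)
E
```

```text
[ 0.0705  0.0005 -0.1427] [[-0.0, -0.962, -0.274], [1.0, -0.001, 0.001], [-0.001, -0.274, 0.962]]
tip front edge tool [0.0055 0.0011 0.051 ]
head top front, front face bottom edge [0.0127 0.0009 0.005 ]
keyhole [0.5652 0.199  0.085 ]
slot in tool at w5 [-0.0017  0.0024  0.1491]
t 8.18 p [0.5628 0.1652 0.1984] q [0.22 0.44 1.41 0.01 1.36 0.5 ] units [ 1.679 -0.269  1.408] tilt [-6.540e-02  4.000e-04 -9.979e-01]
tooly ang -16.33
twist units 0.06
```

```bash
cat >> h.py <<'E'
TIP=np.array([-.003,.001,.051])
def gotip(t,yd=-16.6):
    s,p,M=pose();tp=p+M@TIP;print('tip',tp.round(4),'F',s['contact_force'].round(1),'Tq',s['wrist_torque'].round(2),'w',round(s['gripper_width'],3))
    go(p+np.array(t)-tp,yd)
E
python3 - <<'E'
from h import *
k=np.array([.5652,.199,.103]);gotip(k-.014*np.array([.285,.958,0]))
E
```

```text
tip [0.5596 0.1621 0.1475] F [-0.2 -0.6 -1.4] Tq [-0.04 -0.03 -0.01] w 0.108
t 8.18 p [0.5628 0.1652 0.1984] q [0.22 0.44 1.41 0.01 1.36 0.5 ] units [ 1.191 -0.111  2.214] tilt [-6.540e-02  4.000e-04 -9.979e-01]
tooly ang -16.33
twist units 0.06
```

Call:
move_arm --plan '[{"x": 0.6, "y": -0.05, "z": 1.0, "twist": 0.0}, {"x": 0.6, "y": -0.05, "z": 1.0, "twist": 0.0}]'

```text
t: 8.35
eef_pos: [0.5661, 0.1886, 0.1613]
tool_rot: [-0.018, 0.8, 0.599, -0.023]
contact_force: [0.7, -0.0, -1.9]
gripper_width: 0.103
```

```bash
python3 - <<'E'
from h import *
k=np.array([.5652,.199,.103]);gotip(k)
snap('wrist','w7.png')
np.save('cw7.npy',env.get_calibration('wrist')['pose'])
crop('w7.png','w7c.png',200,120,120,120,6)
gotip(k)
E
```

```text
tip [0.5632 0.1855 0.1104] F [ 0.7 -0.  -1.9] Tq [0.02 0.   0.04] w 0.103
t 8.35 p [0.5661 0.1886 0.1613] q [0.25 0.49 1.42 0.02 1.28 0.53] units [ 0.679 -0.071  0.365] tilt [-0.0587  0.0018 -0.9983]
tooly ang -16.37
twist units 0.05
tip [0.5616 0.187  0.1064] F [-0.8  1.5 -4.7] Tq [ 0.08 -0.01  0.01] w 0.11
t 8.4 p [0.5648 0.1901 0.1573] q [0.26 0.5  1.42 0.02 1.28 0.53] units [0.627 0.013 0.159] tilt [-0.0634  0.001  -0.998 ]
tooly ang -16.3
twist units 0.06
```

View pics/w7c.png

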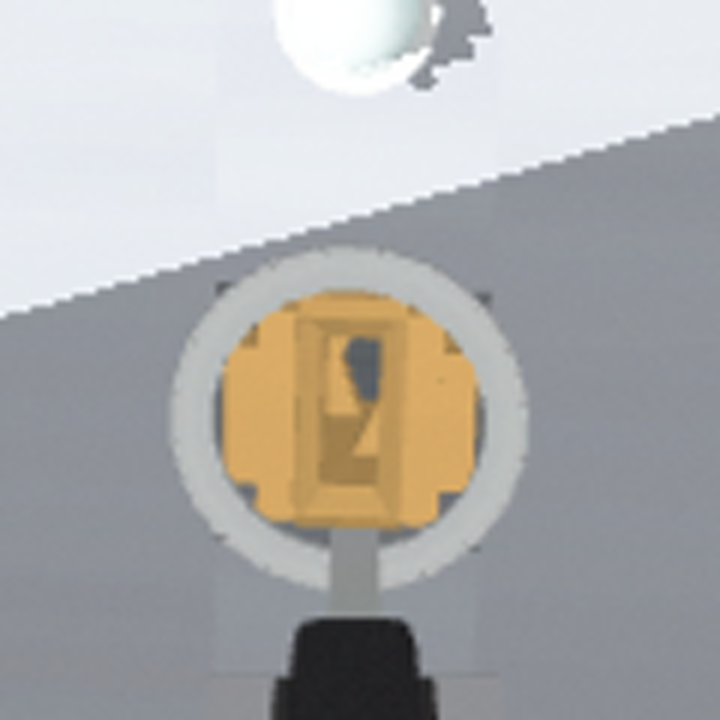

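```bash
python3 - <<'E'
from h import *
p0=np.array([.5661,.1886,.1613]);w,x,y,z=-.018,.8,.599,-.023
M=R.from_quat([x,y,z,w]).as_matrix()
Rc,o,K=camtool();d=M@Rc@np.linalg.inv(K)@np.array([258.2,189.5,1]);c=p0+M@o
k=c+d*(.085-c[2])/d[2];print('keyhole',k)
tf=toolray((200+355/6,120+528/6),.051);print('tip front visible above',tf)
k[2]=.083;gotip(k)
E
```

```text
keyhole [0.56529927 0.19916518 0.085     ]
tip front visible above [0.00563723 0.00117251 0.051     ]
tip [0.5616 0.187  0.1064] F [-0.8  1.5 -4.7] Tq [ 0.08 -0.01  0.01] w 0.11
t 8.4 p [0.5648 0.1901 0.1573] q [0.26 0.5  1.42 0.02 1.28 0.53] units [0.654 0.077 1.157] tilt [-0.0634  0.001  -0.998 ]
tooly ang -16.3
twist units 0.06
```

Call:
move_arm --plan '[{"x": 0.65, "y": 0.08, "z": 0.2, "twist": 0.0}, {"x": 0.0, "y": 0.0, "z": 0.1, "twist": 0.0}]'

```text
t: 8.57
eef_pos: [0.5684, 0.2031, 0.1503]
tool_rot: [-0.02, 0.799, 0.6, -0.026]
contact_force: [-0.1, 0.0, -0.6]
gripper_width: 0.105
```

```bash
python3 - <<'E'
from h import *
gotip([.5653,.1992,.083])
snap('scene','s7.png');crop('s7.png','s7c.png',240,110,120,100,6)
E
```

```text
tip [0.5652 0.2    0.0994] F [-0.1  0.  -0.6] Tq [ 0.01 -0.02 -0.02] w 0.105
t 8.57 p [0.5684 0.2031 0.1503] q [0.28 0.52 1.4  0.02 1.28 0.55] units [-0.021  0.07   0.816] tilt [-6.560e-02  3.000e-04 -9.978e-01]
tooly ang -16.19
twist units 0.09
```

View pics/s7c.png

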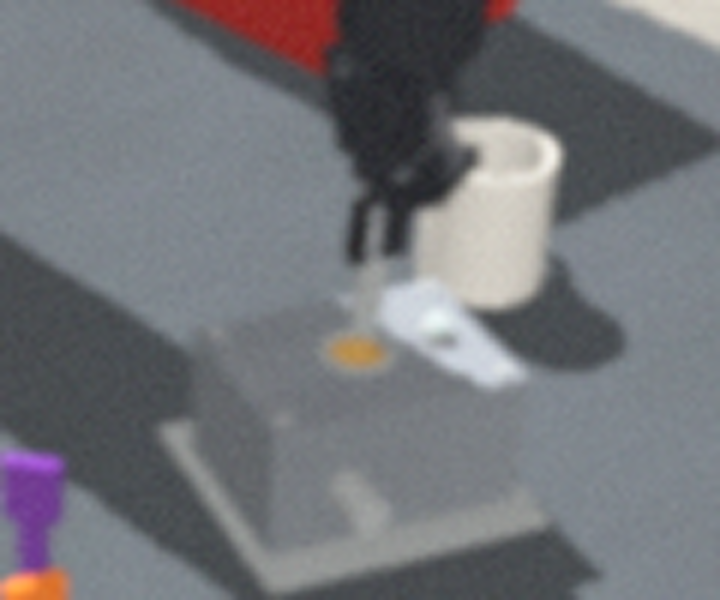

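Call:
move_arm --plan '[{"x": -0.03, "y": 0.06, "z": 0.5, "twist": 0.05}, {"x": 0.0, "y": 0.04, "z": 0.5, "twist": 0.0}, {"x": 0.0, "y": 0.02, "z": 0.3, "twist": 0.0}]'

```text
t: 8.87
eef_pos: [0.5684, 0.2001, 0.1252]
tool_rot: [-0.019, 0.8, 0.599, -0.025]
contact_force: [-4.8, 0.9, 0.5]
gripper_width: 0.113
```

```bash
python3 - <<'E'
from h import *
gotip([.5653,.1992,.069])
E
```

```text
tip [0.5653 0.197  0.0743] F [-4.8  0.9  0.5] Tq [ 0.3   0.94 -0.04] w 0.113
t 8.87 p [0.5684 0.2001 0.1252] q [0.27 0.55 1.43 0.02 1.23 0.55] units [ 0.111 -0.017  0.264] tilt [-6.34e-02  8.00e-04 -9.98e-01]
tooly ang -16.42
twist units 0.04
```

Call:
move_arm --plan '[{"x": 0.05, "y": -0.05, "z": 0.2, "twist": 0.0}, {"x": 0.03, "y": 0.0, "z": 0.2, "twist": 0.0}]'

```text
t: 9.03
eef_pos: [0.5677, 0.2012, 0.1173]
tool_rot: [-0.019, 0.801, 0.598, -0.025]
contact_force: [-7.7, -1.9, 44.0]
gripper_width: 0.104
```

```bash
python3 - <<'E'
from h import *
gotip([.5653,.1992,.069])
snap('wrist','w8.png');crop('w8.png','w8c.png',200,120,120,120,6)
E
```

```text
tip [0.5646 0.1981 0.0664] F [-7.7 -1.9 44. ] Tq [-0.71  2.45  0.04] w 0.104
t 9.03 p [0.5677 0.2012 0.1173] q [0.27 0.56 1.44 0.02 1.21 0.55] units [ 0.061  0.01  -0.132] tilt [-0.0622  0.001  -0.9981]
tooly ang -16.47
twist units 0.03
```

View pics/w8c.png

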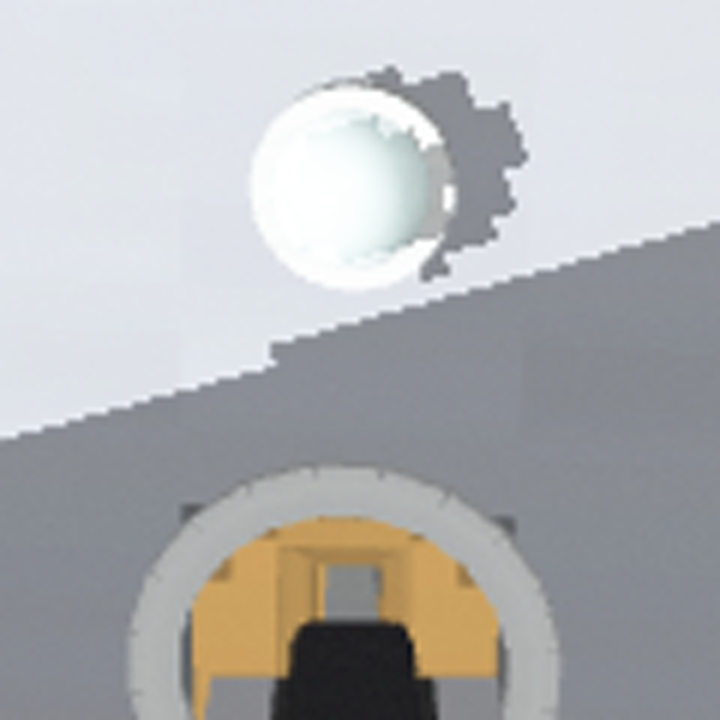

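Call:
move_arm --plan '[{"x": 0.0, "y": 0.0, "z": -0.03, "twist": 0.0}]'

```text
t: 9.17
eef_pos: [0.5681, 0.2013, 0.1186]
tool_rot: [-0.019, 0.801, 0.598, -0.024]
contact_force: [-2.9, 1.1, -1.5]
gripper_width: 0.111
```

Call:
move_arm --plan '[{"x": 0.0, "y": 0.0, "z": 0.0, "twist": 0.0}]'

```text
t: 9.25
eef_pos: [0.5681, 0.2012, 0.1187]
tool_rot: [-0.019, 0.801, 0.598, -0.024]
contact_force: [-2.7, 1.0, 0.7]
gripper_width: 0.107
```

```bash
python3 - <<'E'
from h import *
gotip([.5653,.1992,.069])
E
```

```text
tip [0.5651 0.1981 0.0678] F [-2.7  1.   0.7] Tq [0.21 0.35 0.02] w 0.107
t 9.25 p [0.5681 0.2012 0.1187] q [0.27 0.55 1.44 0.02 1.21 0.55] units [ 0.054 -0.009 -0.06 ] tilt [-0.0605  0.0017 -0.9982]
tooly ang -16.48
twist units 0.03
```

Call:
move_arm --plan '[{"x": 0.0, "y": 0.01, "z": 0.0, "twist": 1.0}, {"x": 0.0, "y": 0.01, "z": 0.02, "twist": 1.0}, {"x": 0.0, "y": 0.01, "z": 0.03, "twist": 0.8}]'

```text
t: 9.5
eef_pos: [0.5684, 0.201, 0.1179]
tool_rot: [-0.016, 0.864, 0.502, -0.026]
contact_force: [-3.6, 1.5, 5.6]
gripper_width: 0.11
```

```bash
python3 - <<'E'
from h import *
gotip([.5653,.1992,.069])
E
```

```text
tip [0.5646 0.198  0.067 ] F [-3.6  1.5  5.6] Tq [ 0.24  0.81 -0.05] w 0.11
t 9.5 p [0.5684 0.201  0.1179] q [0.27 0.55 1.44 0.02 1.21 0.78] units [ 0.063 -0.006 -0.101] tilt [-0.0606  0.0023 -0.9982]
tooly ang -29.7
twist units -2.86
```

Call:
move_arm --plan '[{"x": 0.0, "y": 0.0, "z": 0.03, "twist": 0.5}, {"x": 0.0, "y": 0.0, "z": 0.03, "twist": 0.5}]'

```text
t: 9.67
eef_pos: [0.5682, 0.201, 0.1167]
tool_rot: [-0.015, 0.885, 0.465, -0.026]
contact_force: [-2.6, 0.9, 1.1]
gripper_width: 0.109
```

Call:
move_arm --plan '[{"x": 0.0, "y": 0.0, "z": 0.03, "twist": 0.5}]'

```text
t: 9.75
eef_pos: [0.5681, 0.2009, 0.116]
tool_rot: [-0.015, 0.895, 0.446, -0.027]
contact_force: [-2.6, 0.5, 1.5]
gripper_width: 0.105
```

```bash
python3 - <<'E'
from h import *
gotip([.5653,.1992,.069])
E
```

```text
tip [0.564  0.198  0.0651] F [-2.6  0.5  1.5] Tq [0.18 0.33 0.05] w 0.105
t 9.75 p [0.5681 0.2009 0.116 ] q [0.27 0.56 1.44 0.02 1.21 0.91] units [ 0.079  0.008 -0.198] tilt [-0.0606  0.0024 -0.9982]
tooly ang -37.06
twist units -4.46
```

Call:
move_arm --plan '[{"x": 0.0, "y": 0.0, "z": 0.08, "twist": 0.0}, {"x": 0.0, "y": 0.0, "z": 0.08, "twist": 0.0}, {"x": 0.0, "y": 0.0, "z": 0.08, "twist": 0.0}]'

```text
t: 10.0
eef_pos: [0.5678, 0.2008, 0.1108]
tool_rot: [-0.015, 0.894, 0.446, -0.026]
contact_force: [-1.5, 0.2, 0.8]
gripper_width: 0.109
```

```bash
python3 - <<'E'
from h import *
gotip([.5653,.1992,.069])
E
```

```text
tip [0.5637 0.1979 0.06  ] F [-1.5  0.2  0.8] Tq [0.11 0.35 0.01] w 0.109
t 10.0 p [0.5678 0.2008 0.1108] q [0.27 0.56 1.44 0.02 1.19 0.91] units [ 0.084  0.004 -0.456] tilt [-0.0603  0.0024 -0.9982]
tooly ang -37.04
twist units -4.46
```

Call:
move_arm --plan '[{"x": 0.0, "y": 0.0, "z": 0.1, "twist": 0.0}, {"x": 0.0, "y": 0.0, "z": 0.1, "twist": 0.0}, {"x": 0.0, "y": 0.0, "z": 0.1, "twist": 0.0}, {"x": 0.0, "y": 0.0, "z": 0.04, "twist": 0.0}]'

```text
t: 10.33
eef_pos: [0.5671, 0.2007, 0.1028]
tool_rot: [-0.015, 0.894, 0.447, -0.027]
contact_force: [-2.0, 0.6, 0.8]
gripper_width: 0.109
```

Call:
move_arm --plan '[{"x": 0.0, "y": 0.0, "z": 0.04, "twist": 0.0}]'

```text
t: 10.42
eef_pos: [0.5671, 0.2006, 0.1018]
tool_rot: [-0.015, 0.894, 0.447, -0.027]
contact_force: [-1.4, 0.3, 1.9]
gripper_width: 0.104
```

```bash
python3 - <<'E'
from h import *
gotip([.5653,.1992,.069])
E
```

```text
tip [0.563  0.1977 0.051 ] F [-1.4  0.3  1.9] Tq [0.01 0.3  0.02] w 0.104
t 10.42 p [0.5671 0.2006 0.1018] q [0.27 0.57 1.45 0.02 1.18 0.91] units [ 0.097  0.003 -0.907] tilt [-0.0609  0.0021 -0.9981]
tooly ang -36.88
twist units -4.42
```

Call:
move_arm --plan '[{"x": 0.0, "y": -0.01, "z": 0.0, "twist": -1.0}, {"x": 0.0, "y": -0.01, "z": 0.0, "twist": -1.0}, {"x": 0.0, "y": -0.01, "z": 0.0, "twist": -1.0}, {"x": 0.0, "y": -0.01, "z": 0.0, "twist": -1.0}, {"x": 0.0, "y": -0.01, "z": 0.0, "twist": -1.0}, {"x": 0.0, "y": -0.01, "z": 0.0, "twist": -1.0}, {"x": 0.0, "y": -0.01, "z": 0.0, "twist": -1.0}]'

```text
t: 11.0
eef_pos: [0.566, 0.201, 0.1014]
tool_rot: [-0.022, 0.728, 0.685, -0.021]
contact_force: [-2.1, -0.4, 2.1]
gripper_width: 0.111
```

```bash
python3 - <<'E'
from h import *
gotip([.5653,.1992,.069])
E
```

```text
tip [0.5637 0.1981 0.0505] F [-2.1 -0.4  2.1] Tq [-0.03  0.41 -0.06] w 0.111
t 11.0 p [0.566  0.201  0.1014] q [0.27 0.57 1.45 0.02 1.18 0.32] units [ 0.06   0.018 -0.93 ] tilt [-0.0606  0.002  -0.9982]
tooly ang -3.45
twist units 2.87
```

Call:
move_arm --plan '[{"x": 0.0, "y": 0.0, "z": 0.04, "twist": -0.4}, {"x": 0.0, "y": 0.0, "z": 0.04, "twist": -0.4}]'

```text
t: 11.17
eef_pos: [0.5659, 0.201, 0.1002]
tool_rot: [-0.022, 0.703, 0.711, -0.021]
contact_force: [-3.9, 0.4, 5.4]
gripper_width: 0.109
```

Call:
move_arm --plan '[{"x": 0.0, "y": 0.0, "z": 0.04, "twist": -0.4}]'

```text
t: 11.25
eef_pos: [0.5658, 0.201, 0.0997]
tool_rot: [-0.023, 0.691, 0.722, -0.02]
contact_force: [-3.7, -0.4, 4.8]
gripper_width: 0.109
```

```bash
python3 - <<'E'
from h import *
gotip([.5653,.1992,.069])
E
```

```text
tip [0.5638 0.1982 0.0487] F [-3.7 -0.4  4.8] Tq [-0.07  0.64 -0.13] w 0.109
t 11.25 p [0.5658 0.201  0.0997] q [0.27 0.57 1.46 0.02 1.17 0.22] units [ 0.051  0.015 -1.019] tilt [-0.0606  0.0022 -0.9982]
tooly ang 2.58
twist units 4.18
```

Call:
move_arm --plan '[{"x": 0.0, "y": 0.0, "z": 0.03, "twist": -0.3}, {"x": 0.0, "y": 0.0, "z": 0.04, "twist": 0.0}]'

```text
t: 11.42
eef_pos: [0.5656, 0.2011, 0.0987]
tool_rot: [-0.023, 0.681, 0.732, -0.02]
contact_force: [-3.4, -0.3, 4.4]
gripper_width: 0.11
```

Call:
move_arm --plan '[{"x": 0.0, "y": 0.0, "z": 0.04, "twist": 0.0}]'

```text
t: 11.5
eef_pos: [0.5656, 0.2011, 0.0981]
tool_rot: [-0.023, 0.681, 0.731, -0.02]
contact_force: [-3.5, 0.1, 3.8]
gripper_width: 0.111
```

```bash
python3 - <<'E'
from h import *
gotip([.5653,.1992,.069])
E
```

```text
tip [0.5637 0.1983 0.0471] F [-3.5  0.1  3.8] Tq [ 0.01  0.58 -0.07] w 0.111
t 11.5 p [0.5656 0.2011 0.0981] q [0.27 0.57 1.46 0.02 1.17 0.19] units [ 0.047  0.016 -1.098] tilt [-0.0605  0.0024 -0.9982]
tooly ang 4.09
twist units 4.51
```

Call:
move_arm --plan '[{"x": 0.0, "y": 0.0, "z": 0.08, "twist": 0.0}, {"x": 0.0, "y": 0.0, "z": 0.08, "twist": 0.0}, {"x": 0.0, "y": 0.0, "z": 0.08, "twist": 0.0}]'

```text
t: 11.75
eef_pos: [0.5654, 0.2013, 0.0934]
tool_rot: [-0.023, 0.682, 0.731, -0.019]
contact_force: [-3.8, 0.5, 4.8]
gripper_width: 0.111
```

Call:
move_arm --plan '[{"x": 0.0, "y": 0.0, "z": 0.06, "twist": 0.0}, {"x": 0.0, "y": 0.0, "z": 0.06, "twist": 0.0}]'

```text
t: 11.92
eef_pos: [0.5656, 0.2014, 0.0925]
tool_rot: [-0.023, 0.682, 0.731, -0.019]
contact_force: [-11.2, -2.6, 25.0]
gripper_width: 0.103
```

```bash
python3 - <<'E'
from h import *
gotip([.5653,.1992,.069])
E
```

```text
tip [0.5638 0.1986 0.0415] F [-11.2  -2.6  25. ] Tq [-0.63  2.35 -0.1 ] w 0.103
t 11.92 p [0.5656 0.2014 0.0925] q [0.27 0.58 1.46 0.02 1.16 0.2 ] units [ 0.034 -0.002 -1.375] tilt [-0.0587  0.0031 -0.9983]
tooly ang 3.93
twist units 4.48
```

Call:
move_arm --plan '[{"x": 0.0, "y": 0.0, "z": 0.0, "twist": 0.5}, {"x": 0.0, "y": 0.01, "z": 0.0, "twist": 1.0}, {"x": 0.0, "y": 0.01, "z": 0.01, "twist": 1.0}, {"x": 0.0, "y": 0.01, "z": 0.01, "twist": 1.0}, {"x": 0.0, "y": 0.01, "z": 0.01, "twist": 1.0}, {"x": 0.0, "y": 0.01, "z": 0.01, "twist": 1.0}, {"x": 0.0, "y": 0.01, "z": 0.01, "twist": 1.0}, {"x": 0.0, "y": 0.01, "z": 0.01, "twist": 1.0}]'

```text
t: 12.58
eef_pos: [0.5671, 0.2011, 0.0927]
tool_rot: [-0.015, 0.874, 0.485, -0.024]
contact_force: [-5.6, -0.5, 7.8]
gripper_width: 0.107
```

```bash
python3 - <<'E'
from h import *
gotip([.5653,.1992,.069],-110.5)
E
```

```text
tip [0.5635 0.1982 0.0418] F [-5.6 -0.5  7.8] Tq [-0.14  0.85  0.19] w 0.107
t 12.58 p [0.5671 0.2011 0.0927] q [0.27 0.58 1.46 0.02 1.16 0.82] units [ 0.053 -0.019 -1.363] tilt [-0.0568  0.0025 -0.9984]
tooly ang -31.97
twist units 17.13
```

Call:
move_arm --plan '[{"x": 0.0, "y": 0.01, "z": 0.0, "twist": 1.0}, {"x": 0.0, "y": 0.01, "z": 0.0, "twist": 1.0}, {"x": 0.0, "y": 0.01, "z": 0.01, "twist": 1.0}, {"x": 0.0, "y": 0.01, "z": 0.01, "twist": 1.0}, {"x": 0.0, "y": 0.01, "z": 0.01, "twist": 1.0}, {"x": 0.0, "y": 0.01, "z": 0.01, "twist": 1.0}, {"x": 0.0, "y": 0.01, "z": 0.01, "twist": 1.0}, {"x": 0.0, "y": 0.01, "z": 0.01, "twist": 1.0}]'

```text
t: 13.25
eef_pos: [0.5682, 0.2, 0.0927]
tool_rot: [-0.005, 0.985, 0.17, -0.027]
contact_force: [-5.2, 0.3, 8.0]
gripper_width: 0.109
```

```bash
python3 - <<'E'
from h import *
gotip([.5653,.1992,.069],-110.5)
E
```

```text
tip [0.5629 0.1981 0.0419] F [-5.2  0.3  8. ] Tq [-0.38  0.77  0.26] w 0.109
t 13.25 p [0.5682 0.2    0.0927] q [0.27 0.58 1.46 0.02 1.16 1.49] units [ 0.062 -0.037 -1.359] tilt [-5.540e-02  8.000e-04 -9.985e-01]
tooly ang -70.47
twist units 8.73
```

Call:
move_arm --plan '[{"x": 0.0, "y": 0.01, "z": 0.0, "twist": 1.0}, {"x": 0.0, "y": 0.01, "z": 0.0, "twist": 1.0}, {"x": 0.0, "y": 0.01, "z": 0.01, "twist": 1.0}, {"x": 0.0, "y": 0.01, "z": 0.01, "twist": 1.0}, {"x": 0.0, "y": 0.01, "z": 0.01, "twist": 1.0}, {"x": 0.0, "y": 0.01, "z": 0.01, "twist": 1.0}, {"x": 0.0, "y": 0.01, "z": 0.01, "twist": 0.8}]'

```text
t: 13.83
eef_pos: [0.5684, 0.1981, 0.0927]
tool_rot: [0.004, 0.993, -0.115, -0.027]
contact_force: [-5.7, -0.0, 7.3]
gripper_width: 0.11
```

```bash
python3 - <<'E'
from h import *
gotip([.5653,.1992,.069],-110.5)
E
```

```text
tip [0.5625 0.1978 0.0419] F [-5.7 -0.   7.3] Tq [-0.04  0.87  0.33] w 0.11
t 13.83 p [0.5684 0.1981 0.0927] q [0.27 0.58 1.46 0.01 1.15 2.06] units [ 0.05  -0.082 -1.358] tilt [-0.0543 -0.0015 -0.9985]
tooly ang -103.19
twist units 1.59
```

Call:
move_arm --plan '[{"x": 0.0, "y": 0.01, "z": 0.0, "twist": 0.7}, {"x": 0.0, "y": 0.01, "z": 0.01, "twist": 0.5}, {"x": 0.0, "y": 0.0, "z": 0.01, "twist": 0.4}]'

```text
t: 14.08
eef_pos: [0.5683, 0.1977, 0.0927]
tool_rot: [0.006, 0.983, -0.183, -0.026]
contact_force: [-6.0, -2.3, 7.7]
gripper_width: 0.104
```

```bash
python3 - <<'E'
from h import *
gotip([.5653,.1992,.069],-110.5);print(pose()[0]['q'][5])
E
```

```text
tip [0.5624 0.1978 0.042 ] F [-6.  -2.3  7.7] Tq [-0.25  0.96  0.35] w 0.104
t 14.08 p [0.5683 0.1977 0.0927] q [0.27 0.58 1.46 0.01 1.15 2.2 ] units [ 0.043 -0.09  -1.357] tilt [-0.0538 -0.0019 -0.9985]
tooly ang -111.02
twist units -0.11
2.2013289906347464
```

Call:
move_arm --plan '[{"x": 0.0, "y": 0.0, "z": 0.01, "twist": 0.5}]'

```text
t: 14.17
eef_pos: [0.5682, 0.1976, 0.0927]
tool_rot: [0.007, 0.979, -0.203, -0.026]
contact_force: [-5.3, -2.2, 8.5]
gripper_width: 0.107
```

```bash
python3 - <<'E'
from h import *
gotip([.5653,.1992,.069],-110.5);print(pose()[0]['q'][5])
E
```

```text
tip [0.5623 0.1978 0.042 ] F [-5.3 -2.2  8.5] Tq [-0.22  1.01  0.38] w 0.107
t 14.17 p [0.5682 0.1976 0.0927] q [0.27 0.58 1.46 0.01 1.15 2.24] units [ 0.041 -0.092 -1.358] tilt [-0.0539 -0.0023 -0.9985]
tooly ang -113.4
twist units -0.63
2.2429711586719017
```

Call:
move_arm --plan '[{"x": 0.0, "y": 0.0, "z": 0.01, "twist": 0.5}]'

```text
t: 14.25
eef_pos: [0.5682, 0.1975, 0.0927]
tool_rot: [0.007, 0.974, -0.223, -0.026]
contact_force: [-5.1, -2.2, 8.6]
gripper_width: 0.106
```

```bash
python3 - <<'E'
from h import *
gotip([.5653,.1992,.069],-110.5);print(pose()[0]['q'][5])
E
```

```text
tip [0.5623 0.1978 0.042 ] F [-5.1 -2.2  8.6] Tq [-0.14  1.08  0.39] w 0.106
t 14.25 p [0.5682 0.1975 0.0927] q [0.27 0.58 1.46 0.01 1.15 2.28] units [ 0.039 -0.095 -1.358] tilt [-0.054  -0.0027 -0.9985]
tooly ang -115.79
twist units -1.16
2.284935835809064
```

```bash
python3 - <<'E'
from h import *
snap('wrist','w9.png');crop('w9.png','w9c.png',160,150,200,150,4);gotip([.5653,.1992,.069],-110.5)
E
```

```text
tip [0.5623 0.1978 0.0419] F [-5.4 -2.   8.2] Tq [-0.15  1.03  0.33] w 0.109
t 14.3 p [0.5682 0.1975 0.0927] q [0.27 0.58 1.46 0.01 1.15 2.29] units [ 0.039 -0.095 -1.359] tilt [-0.054  -0.0027 -0.9985]
tooly ang -115.98
twist units -1.2
```

View pics/w9c.png

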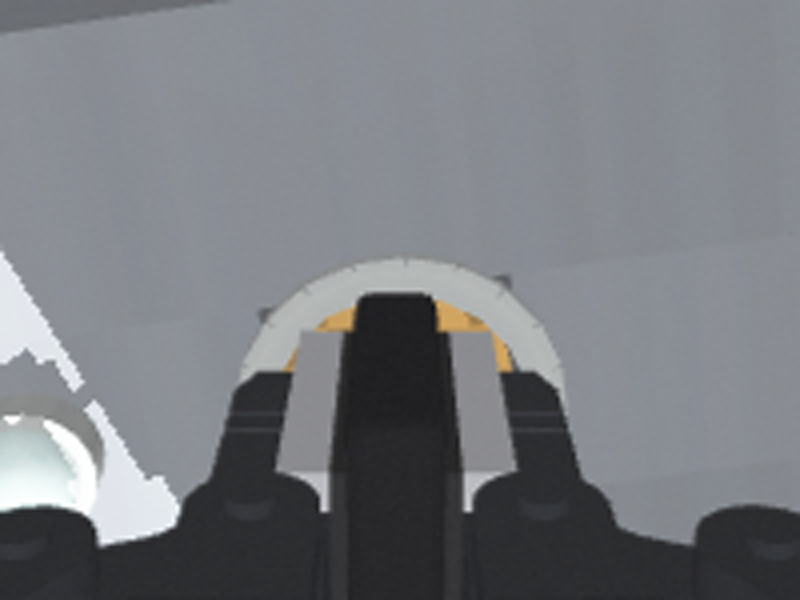

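Call:
move_arm --plan '[{"x": 0.0, "y": 0.0, "z": 0.01, "twist": 0.5}, {"x": 0.0, "y": 0.0, "z": 0.01, "twist": 0.5}]'

```text
t: 14.47
eef_pos: [0.5681, 0.1972, 0.0927]
tool_rot: [0.009, 0.964, -0.265, -0.026]
contact_force: [-5.9, -1.3, 8.2]
gripper_width: 0.106
```

```bash
python3 - <<'E'
from h import *
gotip([.5653,.1992,.069],-110.5);print(pose()[0]['q'][5])
E
```

```text
tip [0.5622 0.1977 0.042 ] F [-5.9 -1.3  8.2] Tq [-0.01  1.03  0.67] w 0.106
t 14.47 p [0.5681 0.1972 0.0927] q [0.27 0.58 1.46 0.01 1.15 2.37] units [ 0.033 -0.1   -1.359] tilt [-0.0541 -0.0033 -0.9985]
tooly ang -120.66
twist units -2.22
2.3700638707367676
```

Call:
move_arm --plan '[{"x": 0.0, "y": 0.0, "z": 0.01, "twist": 0.3}]'

```text
t: 14.55
eef_pos: [0.568, 0.1972, 0.0927]
tool_rot: [0.009, 0.961, -0.277, -0.025]
contact_force: [-4.8, -1.0, 7.3]
gripper_width: 0.111
```

```bash
python3 - <<'E'
from h import *
gotip([.5653,.1992,.069],-110.5);print(pose()[0]['q'][5])
snap('top','t9.png');crop('t9.png','t9c.png',80,150,160,120,5)
snap('scene','s9.png')
gotip([.5653,.1992,.069],-110.5);print(pose()[0]['q'][5])
E
```

```text
tip [0.5622 0.1978 0.0419] F [-4.8 -1.   7.3] Tq [0.02 0.72 0.64] w 0.111
t 14.55 p [0.568  0.1972 0.0927] q [0.27 0.58 1.46 0.01 1.15 2.4 ] units [ 0.034 -0.1   -1.359] tilt [-0.0541 -0.0036 -0.9985]
tooly ang -122.13
twist units -2.54
2.395897666442134
tip [0.5623 0.1977 0.0419] F [-3.4 -1.2  6.5] Tq [-0.09  0.87  0.52] w 0.108
t 14.65 p [0.5681 0.1972 0.0927] q [0.27 0.58 1.46 0.01 1.15 2.39] units [ 0.029 -0.098 -1.359] tilt [-0.0538 -0.0036 -0.9985]
tooly ang -122.07
twist units -2.52
2.3949003173181147
```

View pics/t9c.png

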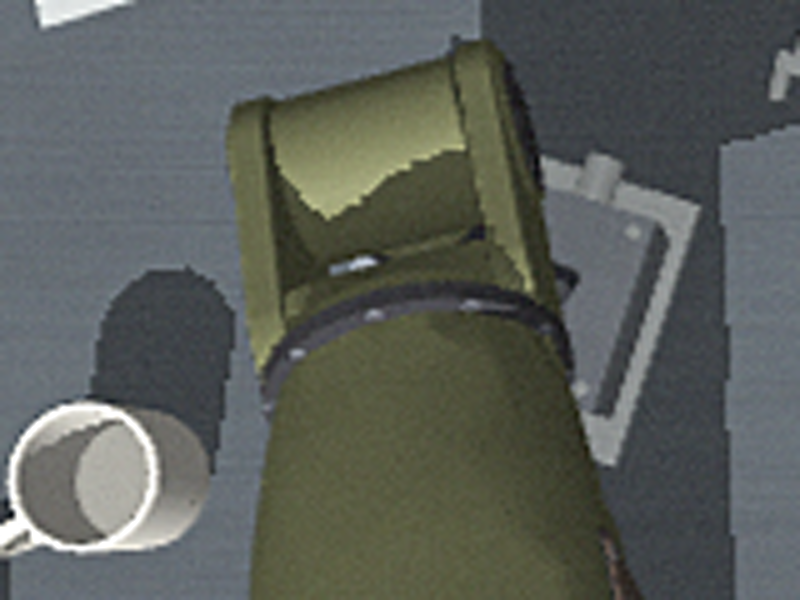

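View pics/s9.png

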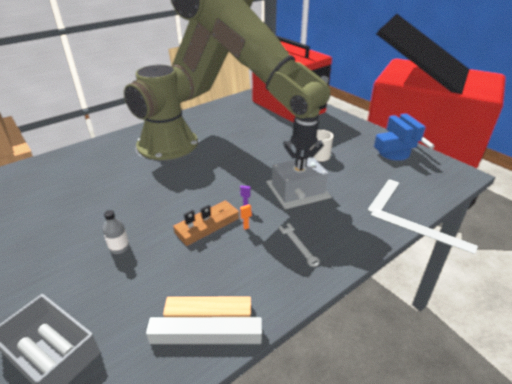

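```bash
python3 - <<'E'
from h import *
im=snap('wrist','w10.png');crop('w10.png','w10c.png',160,150,200,150,4)
for i in range(8):
    s=env.observe();print(round(s['t'],2),s['wrist_torque'].round(2),s['contact_force'].round(1),s['q'][5].round(4),s['eef_pos'].round(4));env.grab_frame('wrist')
E
```

```text
14.7 [-0.05  0.91  0.56] [-4.  -1.9  7.2] 2.3941 [0.5681 0.1972 0.0927]
14.75 [-0.05  0.85  0.55] [-4.8 -1.3  7.7] 2.3939 [0.5681 0.1972 0.0927]
14.8 [-0.06  0.86  0.59] [-4.4 -2.4  7.2] 2.3938 [0.5681 0.1972 0.0927]
14.85 [-0.02  0.85  0.56] [-4.3 -2.3  7.4] 2.3938 [0.5681 0.1972 0.0927]
14.9 [-0.02  0.85  0.55] [-4.2 -1.3  7.7] 2.3938 [0.5681 0.1972 0.0927]
14.95 [-0.07  0.85  0.53] [-4.  -1.2  7.4] 2.3938 [0.5681 0.1972 0.0927]
15.0 [-0.05  0.83  0.55] [-3.5 -1.8  7.1] 2.3938 [0.5681 0.1972 0.0927]
15.05 [-0.09  0.84  0.53] [-2.6 -1.9  7.5] 2.3938 [0.5681 0.1972 0.0927]
```

View pics/w10c.png

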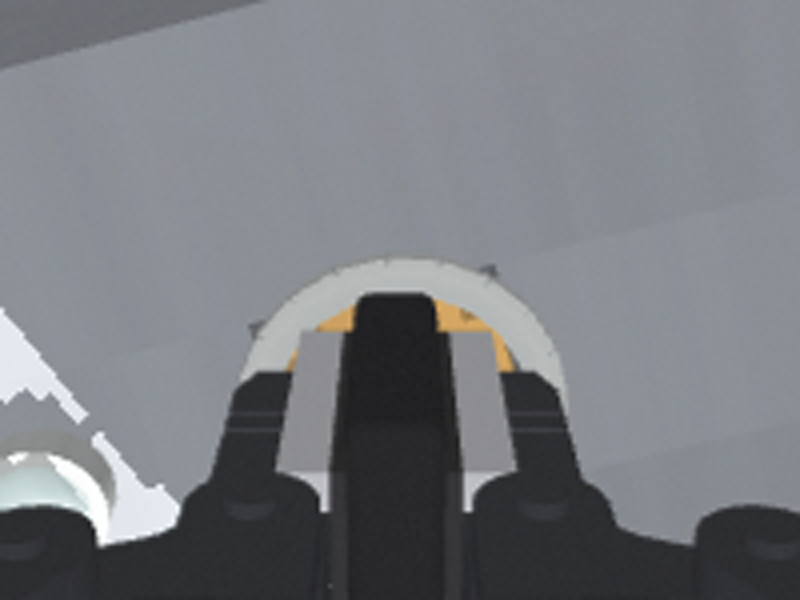

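Call:
move_arm --plan '[{"x": 0.0, "y": 0.0, "z": 0.01, "twist": 0.3}]'

```text
t: 15.18
eef_pos: [0.5681, 0.1971, 0.0927]
tool_rot: [0.01, 0.958, -0.287, -0.025]
contact_force: [-5.6, -1.3, 7.3]
gripper_width: 0.108
```

```bash
python3 - <<'E'
from h import *
for i in range(8):
    s=env.observe();print(round(s['t'],2),s['wrist_torque'].round(2),s['contact_force'].round(1),s['q'][5].round(4),s['eef_pos'].round(4));env.grab_frame('wrist')
gotip([.5653,.1992,.069],-110.5)
E
```

```text
15.18 [0.04 1.03 0.69] [-5.6 -1.3  7.3] 2.417 [0.5681 0.1971 0.0927]
15.23 [-0.04  0.87  0.65] [-5.2 -0.7  8. ] 2.42 [0.5681 0.1971 0.0927]
15.28 [-0.02  0.9   0.69] [-4.7 -2.3  7.2] 2.4184 [0.5681 0.1971 0.0927]
15.33 [0.03 0.95 0.59] [-5.5 -1.4  7.7] 2.4176 [0.5681 0.1971 0.0927]
15.38 [-0.1   0.96  0.59] [-5.5 -1.6  7.5] 2.4175 [0.5681 0.1971 0.0927]
15.43 [0.01 0.92 0.61] [-5.  -2.   8.2] 2.4175 [0.5681 0.1971 0.0927]
15.48 [-0.02  0.94  0.61] [-5.6 -1.   8.3] 2.4174 [0.5681 0.1971 0.0927]
15.53 [-0.03  0.98  0.61] [-4.6 -1.8  7.5] 2.4174 [0.5681 0.1971 0.0927]
tip [0.5623 0.1977 0.0419] F [-4.7 -1.9  7.3] Tq [-0.02  0.93  0.63] w 0.107
t 15.58 p [0.5681 0.1971 0.0927] q [0.27 0.58 1.46 0.01 1.15 2.42] units [ 0.027 -0.099 -1.36 ] tilt [-0.0538 -0.0039 -0.9985]
tooly ang -123.35
twist units -2.8
```

```bash
python3 - <<'E'
from h import *
print(env.hand_in())
E
```

```text
the job is handed in; nothing more can be done
None
```

I pulled the longest key from its slot and pushed it home in the lock. I rocked it about 20° clockwise past the upper pins, then about 20° anticlockwise past the lower ones. I then turned it clockwise to the stop and handed in with it still gripped and held turned.

- **Depth:** the key travelled 25.8 mm from the upper-pin contact (16 mm deep) to a firm stop. That puts it at about 42 mm, the keyway floor, and the height held through the turn.
- **Turn:** the resisting torque rose smoothly to about 0.35–0.4 N m, then jumped to about 0.6–0.7. It held steady at about 0.6 for the last 0.35 s before hand-in, above the roughly 0.3 N m needed.
- **Bystanders:** in the last scene picture the two shorter keys were still in the stand and the mug, bottle and wrench looked undisturbed.

These checks were not clean:
- **Gripper angle:** the gripper had turned about 107° from the keyway, more than the 94° I expected (quarter turn plus play). The extra is probably give or slip at the pads. I could not see the plug itself at the end.
- **Tool tilt:** the arm leaned about 3.5° during the moves, so the key went in with a few newtons of sideways force.
- **Hard press:** the first touch on the upper pins briefly peaked at about 44 N downward, well over the 3–8 N advised. I backed off at once, and the pins then passed at the expected angle.

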